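# Clear the tins off the sole press, unlatch it and hold its arm open

## Robot

A 6-joint arm with a two-finger parallel gripper is mounted at the origin on a cart in front of the work surface, level with it; the furniture and walls round the work are solid. World frame = base frame: x ahead of the robot, y to its left, z up, the work surface at z = 0. Lengths are in m, angles in degrees, forces in N, time in s.
With the tool pointing down it reaches from about 0.325 to 0.925 m from the base axis. Payload 3.1 kg.
Tool frame: the origin (TCP) lies at the very end of the fingers, on their centre line; the grasp point (between the pads) lies behind it (arm.grip_point_offset is the z of the grasp point in the tool frame, in m); z points along the fingers, y is the line along which they close (so a half turn about z gives the same grasp; the last joint's range is limited). The gripper opens to 85 mm and grips with 20 to 120 N. Pads are 22 mm wide; open, the fingers measure 114 mm over their backs; the gripper's body (76 mm by 85 mm) begins 54 mm behind the grasp point. The pads swing forward as they close: fully open they stand 13 mm farther back than shut.
Start: joints at [58.545, 12.427, 92.441, -0, 75.132, -6.429], TCP at [0.264, 0.566, 0.231] pointing down, gripper open.
Joint ranges: [-157.48, 157.48], [-44.54, 120.13], [17.64, 146.25], [-64.5, 244.5], [7.68, 150.69], [-147.95, 147.95]. Speed limits (degrees/s): [159.86, 159.86, 180, 180, 180, 180].

## Interface

Orientations are given as [roll, pitch, yaw] about the fixed x, y, z axes, in that order (R = Rz(yaw) Ry(pitch) Rx(roll)).
In Python, from station import arm gives the robot as it stands. The module is installed in compiled form; this text tells all that it offers.
- The arm moves only by the tool jog_arm, never from a script. Its argument "targets" is a list of rows, each a list of 3 entries, a list of its own where there are three numbers: the shift along the tool's x, y, z in mm, then the turn, a rotation vector about the tool's x, y, z in rad, then the opening, from -1 (shut) to 1 (fully open). In form: [[[dx, dy, dz], [wx, wy, wz], gripper], ...]. A call has 1 to 5 rows; each row is the pose to reach, as a shift and turn from the pose commanded when the call began, along the tool's axes at that moment; what a row does not reach only later rows make up. A row lasts 1/8 s, in which the tool goes at most 62.5 mm and 10.7 degrees, less where a joint would pass 70% of its speed; a pose out of reach is approached as far as the arm can. A call with a gripper value outside its range is refused whole. The fingers move at their own pace and stop on an object; "force" is the grip in N (left out, the last holds). Time passes only in rows, so rows that repeat a pose let the fingers close. It gives the time, the measured TCP pose, the force, the opening and the grip force at its end, in the units of the state.
- arm.state(): the state, without advancing time (a new reading comes with each control period).
- arm.grab_frame(name): name is "scene" or "top" or "wrist"; returns the picture (400x640x3 uint8, red, green, blue); there is no depth.
- arm.get_calibration(name): a dict with "K" (3x3 intrinsics, pixels), "camera_from_world" (4x4, takes a point from world to camera coordinates). Camera axes: x right, y up, looking along -z (the intrinsics and any distortion apply to the point x, -y, -z); pixel columns grow to the right and rows downward; lengths in m; the calibration is good to about 2 mm. A picture is of the moment at which its call begins: read the wrist's pose just before it. get_calibration takes no time and is no camera call; for the wrist camera it gives the pose at the moment of the call.
- arm.finish_job(): hands the job in; it is judged then, once.
The state is a dict: "time": time; "joints": joint angles; "joint_velocities": joint speeds; "tau": joint torques, N m; "position": TCP position; "orientation": TCP orientation; "contact_force": force on the tool from outside, world axes, zero at the start; "torque": the same for the moment, N m; "finger_gap": opening from 0.0 (shut) to 1.0 (fully open); "grip_force": force on a finger pad.
Only numpy, scipy, OpenCV 4.12 (cv2) and the standard library are available. Lean on these libraries where they do the work, as an engineer would, in place of code of your own. Each camera call takes 0.05 s, during which the arm holds its last target. There are 200 camera calls.

## Task

Two closed wax tins were left standing on top of the shut sole press: take them off and stack both squarely on the third, widest tin where it stands on the bench, so that the three make one straight column. Then pull the press's latch knob sideways against its spring, lift the press arm off its ball stud and finish still holding the arm raised, the coupler at least 10 cm above the ball and steady; the arm falls shut if it is let go. Keep the column standing and leave the other things on the bench where they are.

Things in the scene. Friction and masses are not known exactly. Their poses are not given: they have to be found in the camera images.
- tin_a: Closed round wax tin, 64 mm across, 25 mm tall, about 90 g; stands on the press arm's platen at the start. Origin: centre of its underside, z up.
- tin_b: Closed round wax tin, 60 mm across, 25 mm tall, about 90 g; stands on the press arm's platen beside tin_a at the start (the two may have swapped places). Origin: centre of its underside, z up.
- tin_base: The third and widest wax tin, 68 mm across, 25 mm tall, standing on the bench to the left or right of the press, clear of it: the foot of the column. Origin: centre of its underside, z up.
- sole_press: Bench sole press, fixed, 370 x 130 mm, lying crosswise. Origin: underside, under the platen's centre. x runs along it from the ball end (robot's right) to the hinge end (left); y points sideways, roughly to the robot: the latch pulls along +y. Base 14 mm high, x -197 to 173 mm. The arm's flat platen, 242 x 96 mm, top 53 mm high when shut, carries the two tins. Hinge cheeks 64 mm high at x = 145.
- latch_knob (a point): Grip point of the latch's finger knob, an upright steel cylinder of 16 mm diameter reaching from 18 mm below this point to 14 mm above it (z = its axis), in a slot of the coupler housing's flat top at the arm's ball end. Shut: at (-172, 0, 76) mm in the sole_press frame; housing top 56 mm high, x -188 to -116, y -41 to 37. Slides with the latch, rises with the arm.
- coupler (a point): Centre of the socket in the coupler housing of the press arm; it lies on the ball's centre when shut, at (-145, 0, 37) mm in the sole_press frame.
- ball (a point): Centre of the ball stud, 24 mm ball with a flat shoulder underneath, fixed on the press base at (-145, 0, 37) mm in the sole_press frame.
- press_hinge (a point): Middle of the arm's hinge axis, at (145, 0, 52) mm in the sole_press frame; the axis is the press's y axis.
- press_arm (a joint): Angle of the press arm: 0 shut, grows to 1.2 rad as the ball end is lifted. Arm with latch weighs about 0.63 kg (3 N at the knob); nothing holds it up, it falls shut from any angle. Coupler 100 mm above the ball at 0.37 rad.
- latch (a joint): Travel of the latch slide along the press's +y: 0 at rest (locked under the ball's shoulder, the arm cannot rise), 0.018 m at its stop. The ball is free beyond about 0.013 m: pull it to the stop, or nearly, before lifting. A spring draws it back: 5 N at rest, 11 N at the stop.
- thread_cone: Cone of waxed thread, 58 mm across, 86 mm tall, standing on the bench beyond the other end of the press from tin_base; leave alone. Origin: centre of its underside.
- rubbing_block: Grey rubbing block, 37 x 53 x 18 mm, on the bench at the right; leave alone. Origin: centre of its underside.
- heel_block: Black heel block, 48 x 26 x 28 mm, on the bench behind the press; leave alone. Origin: centre of its underside.
- heel_block_tan: Tan heel block, 48 x 26 x 28 mm, on the bench behind the press, to the right; leave alone. Origin: centre of its underside.
- marker: Marking pen, 12 x 131 x 13 mm, lying at the front right; leave alone. Origin: centre of its underside.
Things that resemble listed ones, but are neither listed nor needed, are in the scene too. Leave any yellow look-alike of the tin_base alone.

How it is judged:
By the outcome, as a careful person would: the job done as asked, in the order asked, and still so for the second after the job is handed in, while the arm keeps its last pose, push and grip.
It also fails if it takes over 64 s, if anything falls off the work surface, if the arm or the gripper's body presses on something with over 40 N, if the wrist force passes 120 N, or if a joint passes its speed limit or range.

## Working session

There is one attempt and no reset: what is moved stays moved. The work goes in short steps, Python scripts to look and compute and a tool call to move; the robot and the scene stay as the last step left them, time stands still between calls to the robot, and variables do not carry over. Pictures are saved under pics/ and viewed, at most 10 in all, crops included, and the job is handed in when it is done.

Besides the shell and the picture viewer there is one more tool, called after "Call:" as name([rows], argument=value, ...), one row to a line, values as JSON. jog_arm: Moves the arm, as the interface text tells. Its arguments: {"type":"object","properties":{"targets":{"type":"array"},"force":{"type":"number"}},"required":["targets"]}

```bash
mkdir -p pics; python3 - <<'E'
from station import arm
import cv2,numpy as np
for n in ("scene","top"):
    f=arm.grab_frame(n); cv2.imwrite(f"pics/{n}0.png",f[:,:,::-1])
    c=arm.get_calibration(n); print(n,{k:(np.round(v,4).tolist() if hasattr(v,'shape') else v) for k,v in c.items()})
s=arm.state(); print(s['position'],s['orientation'],s['finger_gap'],arm.grip_point_offset)
E
```

```text
scene {'K': [[361.9343, 0.0, 315.2001], [0.0, 361.9343, 201.0934], [0.0, 0.0, 1.0]], 'camera_from_world': [[0.7261, -0.6875, -0.013, -0.3677], [0.3231, 0.3244, 0.889, -0.2311], [-0.607, -0.6497, 0.4577, -0.6659], [0.0, 0.0, 0.0, 1.0]]}
top {'K': [[442.051, 0.0, 314.1101], [0.0, 442.051, 198.2326], [0.0, 0.0, 1.0]], 'camera_from_world': [[-0.0302, -0.9995, -0.0053, 0.0388], [0.9871, -0.0307, 0.1572, -0.5234], [-0.1573, -0.0004, 0.9875, -1.1282], [0.0, 0.0, 0.0, 1.0]]}
[0.26399805 0.56567924 0.23009173] [-1.79874859e+02 -1.25269680e-02  1.54973385e+02] 1.0000351641456124 -0.0187
```

View pics/top0.png

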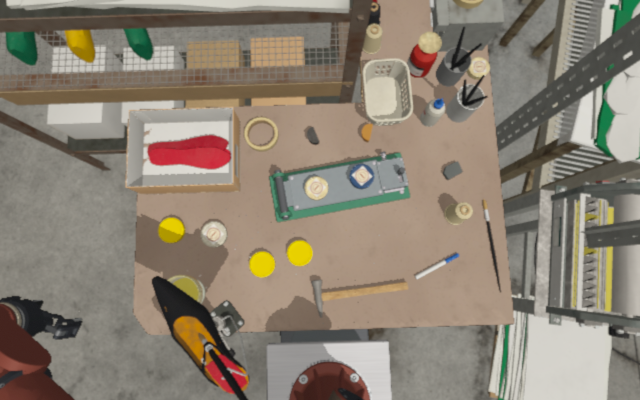

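View pics/scene0.png

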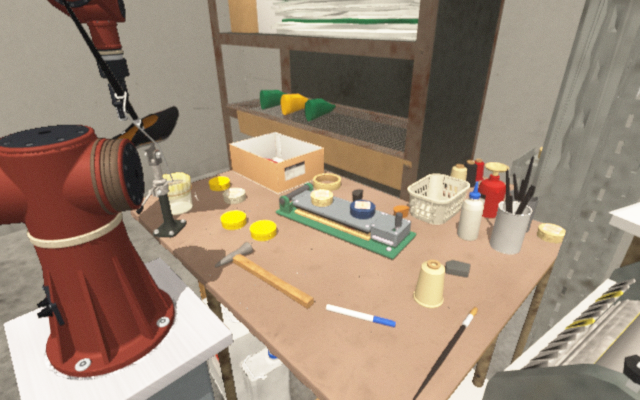

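Top view: the press spans (272,200)–(408,175). A cream tin sits at (316,187) and a navy tin at (361,176), with the knob near (402,172). Tin_base candidates are the pale tin at (214,233) and yellow ones at (171,230), (262,264) and (299,253). The pale one fits, since the yellow ones are the look-alikes to leave alone. I'll confirm it in a crop.

```bash
python3 - <<'E'
import cv2,numpy as np
f=cv2.imread('pics/top0.png')
a=cv2.resize(f[145:225,260:420],None,fx=5,fy=5,interpolation=cv2.INTER_CUBIC)
b=cv2.resize(f[213:253,154:314],None,fx=5,fy=5,interpolation=cv2.INTER_CUBIC)
cv2.imwrite('pics/crop0.png',np.vstack([a,b]))
E
```

```text
(no output)
```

View pics/crop0.png

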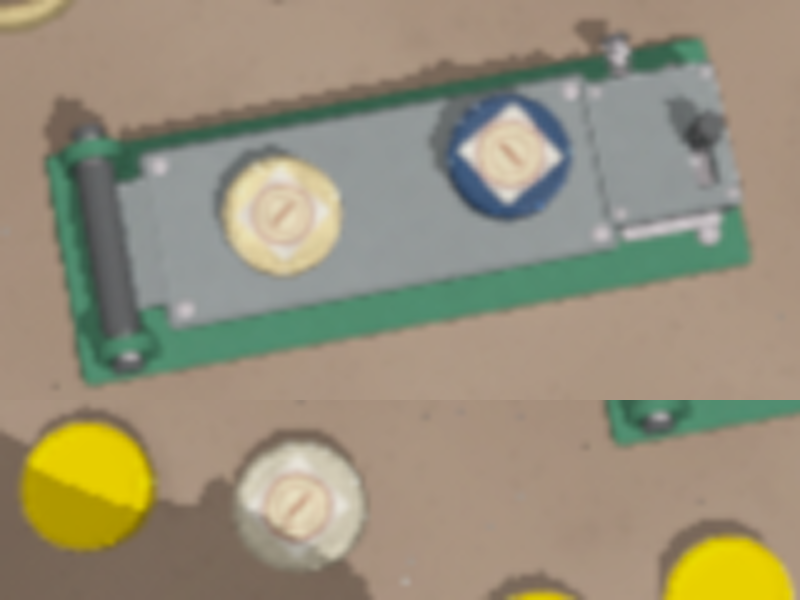

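The crop confirms the pale tin with the printed label at top-image (214,233.6), the same label style as the two press tins and not plain yellow. The navy tin is wider (124 px against 119), so it is tin_a, and cream is tin_b. Next I'll back-project.

```bash
cat > h.py <<'E'
import numpy as np,cv2
from station import arm
from scipy.spatial.transform import Rotation as R
def bp(name,uv,z,c=None):
    c=c or arm.get_calibration(name); K=np.array(c['K']);T=np.array(c['camera_from_world'])
    d=np.linalg.inv(K)@[uv[0],uv[1],1]; d=T[:3,:3].T@(d*[1,-1,-1]); o=-T[:3,:3].T@T[:3,3]
    return o+d*(z-o[2])/d[2]
def proj(name,P,c=None):
    c=c or arm.get_calibration(name); K=np.array(c['K']);T=np.array(c['camera_from_world'])
    p=(T[:3,:3]@np.atleast_2d(P).T).T+T[:3,3]; p=p*[1,-1,-1]; q=(K@p.T).T; return q[:,:2]/q[:,2:]
def go(target,rpy):  # shift (mm) and rotvec (rad) in tool axes from the measured pose
    s=arm.state(); R0=R.from_euler('xyz',s['orientation'],degrees=True); R1=R.from_euler('xyz',rpy,degrees=True)
    print('shift',np.round(R0.inv().apply(np.array(target)-s['position'])*1e3,1),'rot',np.round((R0.inv()*R1).as_rotvec(),3))
E
python3 - <<'E'
from h import *
o=lambda x,y:(260+x/5-.4,145+y/5-.4)
c=[bp('top',o(*p),.014)[:2] for p in((48,158),(703,38),(750,262),(88,382))]
m=np.array([[173,-65],[-197,-65],[-197,65],[173,65]])/1e3
c=np.array(c);print(np.round(c,4), [round(float(np.linalg.norm(c[i]-c[(i+1)%4])),4) for i in range(4)])
cm=c.mean(0);mm=m.mean(0);H=(m-mm).T@(c-cm);a=np.arctan2(H[0,1]-H[1,0],H[0,0]+H[1,1])
Rm=np.array([[np.cos(a),-np.sin(a)],[np.sin(a),np.cos(a)]]);t=cm-Rm@mm
print('yaw',np.degrees(a),'org',t,'knob',t+Rm@[-.172,0],'hinge',t+Rm@[.145,0])
print('res',np.round(c-(m@Rm.T+t),4))
print('knobtop',bp('top',o(707,127),.090))
for n,p,z in(('cream',o(282,215),.078),('navy',o(508,156),.078),('base',(154+60-.4,213+21-.4),.025)):print(n,p,bp('top',p,z))
print('dia cream',np.linalg.norm(bp('top',o(222,215),.078)-bp('top',o(342,215),.078)),'navy',np.linalg.norm(bp('top',o(446,156),.078)-bp('top',o(571,156),.078)))
print('jar',bp('top',(185,285),.08),'cone',bp('top',(460,211),.086))
E
```

```text
[[ 0.5934  0.1436]
 [ 0.6496 -0.2179]
 [ 0.5241 -0.2357]
 [ 0.4698  0.1238]] [0.3658, 0.1268, 0.3636, 0.1252]
yaw 98.68589870423581 org [ 0.55741326 -0.03467465] knob [ 0.58338827 -0.20470199] hinge [0.53551572 0.10866236]
res [[-0.0021 -0.0026]
 [-0.0019  0.0017]
 [ 0.0011  0.0035]
 [ 0.0028 -0.0027]]
knobtop [ 0.58279817 -0.20164015  0.09      ]
cream (316.0, 187.6) [0.54604309 0.0170633  0.078     ]
navy (361.20000000000005, 175.79999999999998) [ 0.57335525 -0.10053388  0.078     ]
base (213.6, 233.6) [0.44026377 0.29220896 0.025     ]
dia cream 0.06173258355903214 navy 0.0645092270704462
jar [0.31000667 0.34992623 0.08      ] cone [ 0.47311257 -0.34489685  0.086     ]
```

```bash
python3 - <<'E'
from h import *
f=cv2.imread('pics/scene0.png');cv2.imwrite('pics/crop1.png',cv2.resize(f[60:260,20:240],None,fx=3,fy=3,interpolation=cv2.INTER_CUBIC))
b=bp('top',(228,320),0.0);print('foot',b,'foot in scene',proj('scene',b))
for z in(.1,.2,.3,.4,.5,.6):
    for uv in((155,282),(220,350),(245,395)):
        p=bp('top',uv,z);print(z,np.round(p[:2],3),np.round(proj('scene',p)[0]),end=' | ')
    print()
E
```

```text
foot [0.21401497 0.25883101 0.        ] foot in scene [[168.66690642 230.35814534]]
0.1 [0.32  0.418] [174. 169.] | 0.1 [0.156 0.258] [137. 204.] | 0.1 [0.053 0.199] [ 99. 229.] | 
0.2 [0.322 0.381] [173. 139.] | 0.2 [0.173 0.237] [138. 167.] | 0.2 [0.079 0.183] [101. 186.] | 
0.3 [0.324 0.345] [173. 105.] | 0.3 [0.189 0.215] [139. 124.] | 0.3 [0.105 0.167] [103. 137.] | 
0.4 [0.326 0.309] [172.  66.] | 0.4 [0.206 0.194] [139.  76.] | 0.4 [0.131 0.151] [106.  83.] | 
0.5 [0.327 0.273] [171.  20.] | 0.5 [0.223 0.172] [140.  21.] | 0.5 [0.157 0.135] [110.  21.] | 
0.6 [0.329 0.237] [170. -35.] | 0.6 [0.24  0.151] [141. -43.] | 0.6 [0.184 0.118] [113. -49.] |
```

View pics/crop1.png

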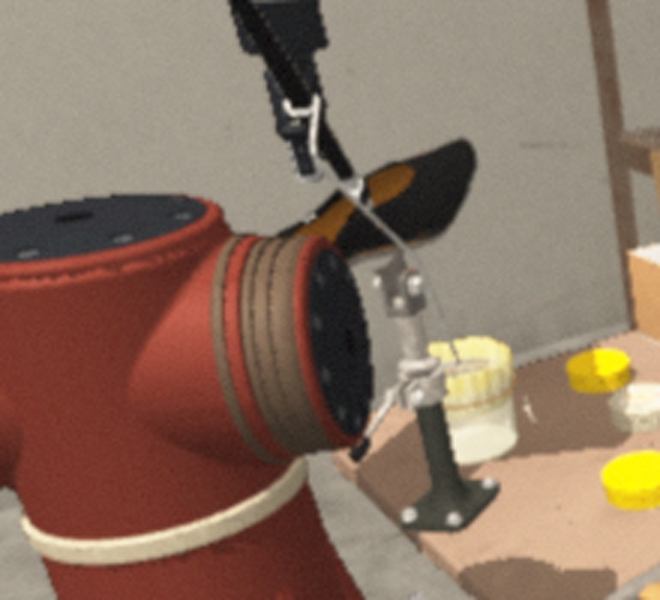

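The crop shows a stand with a black/orange head about 0.3 m up at azimuth ~48°, between the start pose and the work. It also shows a thin rod going up. I'll raise the arm first and look again before swinging past it.

Call:
jog_arm([
  [[0, 0, -60], [0, 0, 0], 1],
  [[0, 0, -120], [0, 0, 0], 1],
  [[0, 0, -180], [0, 0, 0], 1],
  [[0, 0, -240], [0, 0, 0], 1],
  [[0, 0, -240], [0, 0, 0], 1],
])

```text
time: 0.72
position: [0.2652, 0.5677, 0.4792]
orientation: [179.3, 0.1, 155.0]
contact_force: [0.4, -0.3, 0.6]
finger_gap: 0.997
grip_force: 0.0
```

```bash
python3 - <<'E'
from h import *
im=[arm.grab_frame(n)[:,:,::-1] for n in('scene','top','wrist')]
a=np.hstack([im[0][:, :320],im[1][:,:400-0][:, 60:380]]);b=np.hstack([im[2],])
cv2.imwrite('pics/m1.png',np.vstack([np.hstack([im[0][:300,:300],im[1][100:400,100:400]]),cv2.resize(im[2],(480,300))[:, :].copy() if 0 else np.hstack([cv2.resize(im[2],(480,300)),np.zeros((300,120,3),np.uint8)])]))
s=arm.state();print(s['time'],s['position'],s['orientation'],s['joints'])
E
```

```text
0.875 [0.26419176 0.56603362 0.46954278] [-1.79854934e+02 -1.77712612e-02  1.54972671e+02] [ 5.85446514e+01  7.73718359e+00  7.29887870e+01  1.43800876e-03
  9.94201733e+01 -6.42780866e+00]
```

View pics/m1.png

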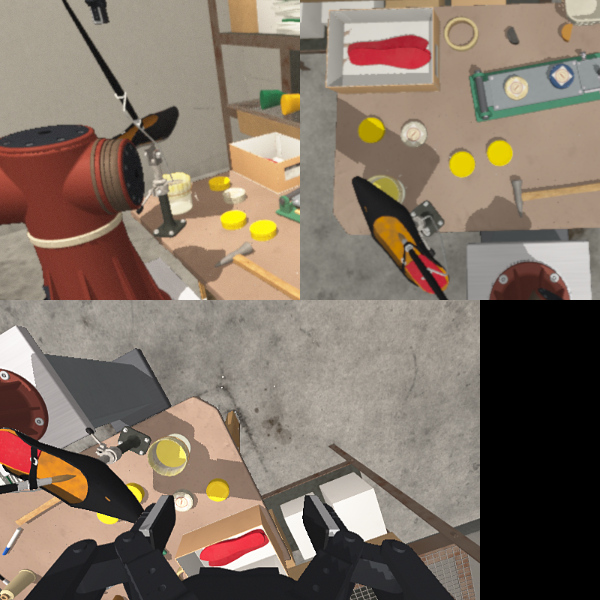

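```bash
python3 - <<'E'
from h import *
def cam(n,uv):
    c=arm.get_calibration(n);T=np.array(c['camera_from_world']);o=-T[:3,:3].T@T[:3,3]
    d=T[:3,:3].T@((np.linalg.inv(np.array(c['K']))@[*uv,1])*[1,-1,-1]);return o,d/np.linalg.norm(d)
def tri(obs):
    A=0;b=0
    for n,uv in obs:
        o,d=cam(n,uv);M=np.eye(3)-np.outer(d,d);A=A+M;b=b+M@o
    p=np.linalg.solve(A,b);return np.round(p,3),[np.round(proj(n,p)[0]-uv,1) for n,uv in obs]
print('tip',tri([('top',(157,280)),('scene',(177,110)),('wrist',(187,287))]))
def plane(n,a,b):
    o,d1=cam(n,a);_,d2=cam(n,b);m=np.cross(d1,d2);m/=np.linalg.norm(m);return m,m@o
P=[plane('top',(205,343),(240,395)),plane('scene',(122,98),(66,0))]
for z in(.25,.3,.35,.4,.5,.6,.7):
    A=np.array([P[0][0],P[1][0],[0,0,1]]);p=np.linalg.solve(A,[P[0][1],P[1][1],z]);print(z,np.round(p,3),proj('top',p)[0].round(),proj('scene',p)[0].round(),proj('wrist',p)[0].round())
E
```

```text
tip (array([0.328, 0.348, 0.282]), [array([ 0.1, -0.3]), array([-2. ,  1.3]), array([0.2, 4.5])])
0.25 [0.213 0.269 0.25 ] [199. 335.] [145. 139.] [ 99. 231.]
0.3 [0.191 0.236 0.3  ] [209. 350.] [136. 122.] [ 35. 244.]
0.35 [0.169 0.203 0.35 ] [221. 366.] [125. 103.] [-52. 261.]
0.4 [0.147 0.17  0.4  ] [234. 386.] [112.  81.] [-172.  285.]
0.5 [0.103 0.104 0.5  ] [266. 433.] [79. 22.] [-649.  380.]
0.6 [0.06  0.039 0.6  ] [310. 500.] [ 28. -66.] [-2950.   836.]
0.7 [ 0.016 -0.027  0.7  ] [376. 598.] [ -57. -215.] [4408. -623.]
```

Call:
jog_arm([
  [[0, 0, 0], [0.17, 0, 0], 1],
  [[0, 0, 0], [0.34, 0, 0], 1],
  [[0, 0, 0], [0.51, 0, 0], 1],
  [[0, 0, 0], [0.68, 0, 0], 1],
  [[0, 0, 0], [0.68, 0, 0], 1],
])

```text
time: 1.5
position: [0.2652, 0.5677, 0.4609]
orientation: [-140.2, -0.1, 155.0]
contact_force: [-0.3, 0.6, -1.3]
finger_gap: 0.999
grip_force: 0.0
```

```bash
python3 - <<'E'
from h import *
w=arm.grab_frame('wrist');cv2.imwrite('pics/w2.png',w[:,:,::-1])
s=arm.state();print(s['time'],s['position'],s['orientation'],s['joints'])
for z in(.3,.4,.5,.6,.7):
    p=np.array([.191,.236,.3])+(z-.3)/.1*np.array([-.044,-.066,.1]);print(z,p,proj('wrist',p))
E
```

```text
1.55 [0.26478303 0.56688573 0.46484301] [-1.40526000e+02 -5.35796531e-02  1.54971924e+02] [ 60.04858252  34.27945635  46.37928425  -4.67172589 138.61957125
  -7.34685071]
0.3 [0.191 0.236 0.3  ] [[229.63829503 199.75698214]]
0.4 [0.147 0.17  0.4  ] [[146.28287598 197.86915944]]
0.5 [0.103 0.104 0.5  ] [[ 51.78572568 195.72900027]]
0.6 [0.059 0.038 0.6  ] [[-56.24704068 193.28228822]]
0.7 [ 0.015 -0.028  0.7  ] [[-180.94800505  190.45807699]]
```

View pics/w2.png

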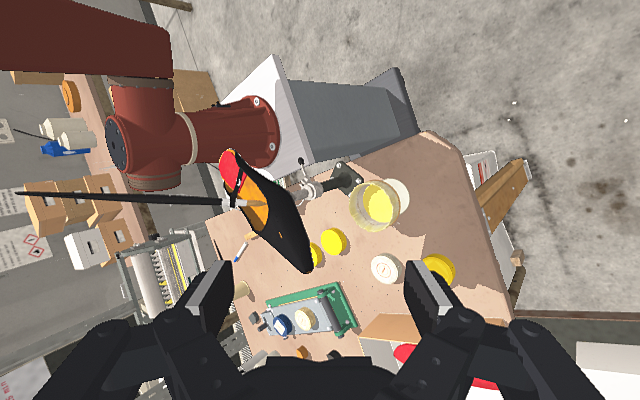

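```bash
python3 - <<'E'
from h import *
h=np.radians(60.05);F=np.array([np.cos(h),np.sin(h),0]);L=np.array([-np.sin(h),np.cos(h),0])
for z in(.1,.2,.3,.35,.4,.5): print(z,'axis',proj('wrist',[0,0,z])[0].round(),[proj('wrist',l*L+[0,0,z])[0].round().tolist() for l in(-.1,-.05,.05,.1,.15,.2)])
for dz in(.1,.2,.3):
  print('lean34, zs=.33',dz,[proj('wrist',l*L+F*dz*np.tan(np.radians(34.3))+[0,0,.33+dz])[0].round().tolist() for l in(.05,.1,.15,.2,.25)])
E
```

```text
0.1 axis [226. 135.] [[227.0, 171.0], [226.0, 153.0], [225.0, 116.0], [224.0, 96.0], [223.0, 75.0], [222.0, 53.0]]
0.2 axis [191. 138.] [[194.0, 177.0], [192.0, 158.0], [189.0, 117.0], [187.0, 95.0], [185.0, 72.0], [182.0, 47.0]]
0.3 axis [148. 142.] [[154.0, 185.0], [151.0, 164.0], [144.0, 119.0], [141.0, 94.0], [137.0, 68.0], [133.0, 40.0]]
0.35 axis [122. 144.] [[130.0, 190.0], [126.0, 168.0], [118.0, 120.0], [113.0, 94.0], [109.0, 66.0], [103.0, 36.0]]
0.4 axis [ 94. 147.] [[104.0, 195.0], [99.0, 172.0], [88.0, 121.0], [83.0, 93.0], [76.0, 63.0], [70.0, 31.0]]
0.5 axis [ 25. 153.] [[41.0, 207.0], [33.0, 181.0], [16.0, 124.0], [7.0, 91.0], [-4.0, 57.0], [-15.0, 19.0]]
lean34, zs=.33 0.1 [[80.0, 127.0], [73.0, 96.0], [66.0, 62.0], [58.0, 26.0], [49.0, -14.0]]
lean34, zs=.33 0.2 [[4.0, 138.0], [-8.0, 98.0], [-22.0, 54.0], [-38.0, 5.0], [-55.0, -49.0]]
lean34, zs=.33 0.3 [[-132.0, 159.0], [-160.0, 103.0], [-192.0, 39.0], [-229.0, -35.0], [-272.0, -122.0]]
```

Three views agree: the rod runs from (0.19,0.24,0.30) up to about (0.09,0.09,0.53), and the head's tip is at (0.33,0.35,0.28). I'll swing with the tool well above the head, in steps, watching the joint torque.

```bash
python3 - <<'E'
from h import *
go([.39,.30,.47],[180,0,120]); go([.573,-.1005,.40],[180,0,98.7]); print(arm.state()['tau'])
E
```

```text
shift [-226.4 -149.2  115.9] rot [-0.667  0.209  0.586]
shift [-561.7 -325.2  351.2] rot [-0.632  0.337  0.942]
[-3.39835009e-02 -5.26071417e+01 -3.00387704e+01 -2.00403524e-01
  2.28518218e+00 -5.09606965e-03]
```

Call:
jog_arm([
  [[-45, -30, 23], [-0.133, 0.042, 0.117], 1],
  [[-90, -60, 46], [-0.267, 0.084, 0.234], 1],
  [[-136, -90, 70], [-0.4, 0.125, 0.352], 1],
  [[-181, -119, 93], [-0.533, 0.167, 0.469], 1],
  [[-226, -149, 116], [-0.667, 0.209, 0.586], 1],
])

```text
time: 2.17
position: [0.3887, 0.2972, 0.4775]
orientation: [178.9, -0.3, 119.8]
contact_force: [1.2, -0.4, 1.4]
finger_gap: 1.004
grip_force: 0.0
```

```bash
python3 - <<'E'
from h import *
s=arm.state();print(s['joints'],s['tau'],s['joint_velocities']);go([.5,.08,.45],[180,0,98.7]); go([.573,-.1005,.40],[180,0,98.7])
E
```

```text
[ 29.00425582 -10.34567083  89.93153697   0.27987081  99.27691083
  -0.72887985] [  7.01803476 -21.01932764 -32.88474798   0.08313207   0.75108077
   0.09604027] [-64.10948385 -58.90269973  50.67722041  16.34007491 -54.45825024
  -6.36820199]
shift [-243.9  -11.8   26.2] rot [ 0.019 -0.008  0.368]
shift [-437.1  -39.1   74.7] rot [ 0.019 -0.008  0.368]
```

Call:
jog_arm([
  [[-40, 0, 0], [0, 0, 0.12], 1],
  [[-80, 0, 0], [0, 0, 0.25], 1],
  [[-120, 0, 10], [0, 0, 0.368], 1],
  [[-160, -4, 15], [0, 0, 0.368], 1],
  [[-200, -8, 20], [0, 0, 0.368], 1],
])

```text
time: 2.8
position: [0.4813, 0.1213, 0.4559]
orientation: [179.3, -0.4, 98.9]
contact_force: [0.1, 0.8, 0.4]
finger_gap: 0.999
grip_force: 0.0
```

```bash
python3 - <<'E'
from h import *
s=arm.state();print(s['joints'],s['tau']); go([.573,-.1005,.30],[180,0,98.7])
E
```

```text
[ 5.77982513 -9.2689594  91.21311674  0.41145548 97.39359458 -3.07271207] [ 2.33463474e+00 -2.65976322e+01 -3.24468005e+01 -1.54249003e-02
  1.07717800e-01  4.16000197e-01]
shift [-234.3   54.4  155. ] rot [ 0.012 -0.007  0.004]
```

Call:
jog_arm([
  [[-45, 10, 10], [0, 0, 0], 1],
  [[-90, 20, 25], [0, 0, 0], 1],
  [[-135, 31, 50], [0, 0, 0], 1],
  [[-185, 42, 80], [0, 0, 0], 1],
  [[-234, 54, 120], [0, 0, 0], 1],
])

```text
time: 3.42
position: [0.5723, -0.0994, 0.337]
orientation: [179.2, -0.2, 98.9]
contact_force: [0.6, 0.5, 0.9]
finger_gap: 1.005
grip_force: 0.0
```

```bash
python3 - <<'E'
from h import *
s=arm.state();print(s['joints'],s['tau'],s['orientation']);f=arm.grab_frame('wrist');cv2.imwrite('pics/w3.png',f[:,:,::-1])
s=arm.state();print(s['joints'],s['position'])
go([.573,-.1005,.10],[180,0,98.7])
print(proj('wrist',[[.573,-.1005,.078],[.546,.017,.078],[.583,-.203,.09]]))
E
```

```text
[-17.03854656   2.77653198  91.92878388   0.50087434  84.63980677
 -25.98077849] [  1.33369926 -37.03172207 -31.48828268  -0.09439264   0.50322901
   0.34987207] [ 1.79192794e+02 -1.61947222e-01  9.88994324e+01]
[-17.38693562   3.29326901  92.25353375   0.20544285  84.34195464
 -26.07065466] [ 0.57078532 -0.10424028  0.32863281]
shift [  2.8   2.  228.6] rot [ 0.003 -0.002 -0.001]
[[320.31106491 165.54570785]
 [313.09993356  67.39430905]
 [316.29025032 239.40237995]]
```

View pics/w3.png

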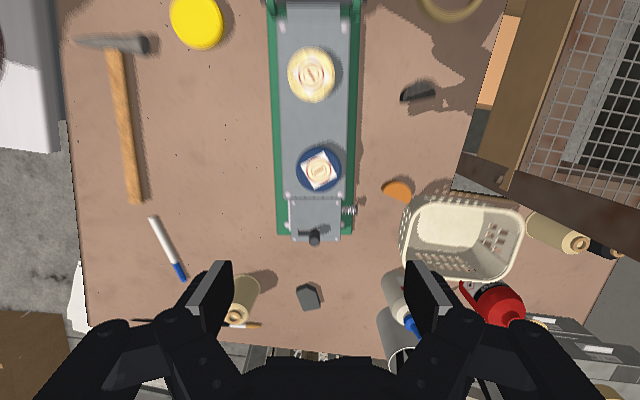

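Wrist view: navy tin at (319,169), cream at (311,74), knob top at (315,238), all within a few pixels of the prediction. I'll refine these from a settled frame using colour masks.

```bash
cat >> h.py <<'E'
def blob(name,uv,kind,z,save=None,r=45):
    c=arm.get_calibration(name); f=arm.grab_frame(name); hsv=cv2.cvtColor(f,cv2.COLOR_RGB2HSV).astype(int); H,S,V=hsv[...,0],hsv[...,1],hsv[...,2]
    m={'navy':(H>95)&(H<130)&(S>80),'cream':(H>14)&(H<32)&(S>45)&(V>140)}[kind].astype(np.uint8)
    k=np.zeros_like(m);cv2.circle(k,tuple(int(x) for x in uv),r,1,-1);m*=k
    cs,_=cv2.findContours(m,cv2.RETR_EXTERNAL,cv2.CHAIN_APPROX_NONE);q=cv2.convexHull(max(cs,key=cv2.contourArea))
    e=cv2.fitEllipse(q);p=bp(name,e[0],z,c);a=bp(name,(e[0][0]-max(e[1])/2,e[0][1]),z,c);print(kind,np.round(e[0],1),np.round(e[1],1),'pos',np.round(p,4),'dia',round(2*np.linalg.norm(p-a),4))
    return p,e
E
python3 - <<'E'
from h import *
blob('wrist',(319,169),'navy',.076);blob('wrist',(311,74),'cream',.076);c=arm.get_calibration('wrist')
print('knob',bp('wrist',(315,238),.09),arm.state()['position'])
E
```

```text
navy [321.  164.3] [46.3 47. ] pos [ 0.5737 -0.0991  0.076 ] dia 0.0631
cream [315.1  70. ] [48.8 53.7] pos [0.5467 0.0191 0.076 ] dia 0.0658
knob [ 0.58023374 -0.19621648  0.09      ] [ 0.56995308 -0.09914977  0.33234544]
```

```bash
python3 - <<'E'
from h import *
for i in range(3):
    s=arm.state();print(s['time'],s['position'],s['orientation'],max(abs(s['joint_velocities'])))
    arm.get_calibration('wrist')
go([.5735,-.0998,.12],[180,0,98.7])
E
```

```text
3.575 [ 0.56995308 -0.09914977  0.33234544] [179.78287573  -0.43746297  98.71322532] 2.674687227504632
3.575 [ 0.56995308 -0.09914977  0.33234544] [179.78287573  -0.43746297  98.71322532] 2.674687227504632
3.575 [ 0.56995308 -0.09914977  0.33234544] [179.78287573  -0.43746297  98.71322532] 2.674687227504632
shift [ -2.8   2.6 212.3] rot [ 0.004 -0.008  0.   ]
```

Call:
jog_arm([
  [[0, 3, 55], [0, 0, 0], 1],
  [[0, 3, 110], [0, 0, 0], 1],
  [[0, 3, 165], [0, 0, 0], 1],
  [[0, 3, 205], [0, 0, 0], 1],
  [[0, 3, 205], [0, 0, 0], 1],
])

```text
time: 4.2
position: [0.5735, -0.094, 0.1279]
orientation: [179.9, -0.5, 99.0]
contact_force: [-0.3, 0.9, -0.5]
finger_gap: 0.999
grip_force: 0.0
```

Call:
jog_arm([
  [[0, 0, 0], [0, 0, 0], 1],
  [[0, 0, 0], [0, 0, 0], 1],
])

```text
time: 4.45
position: [0.5785, -0.0964, 0.133]
orientation: [179.3, -0.2, 98.9]
contact_force: [0.3, -0.1, 0.4]
finger_gap: 0.998
grip_force: 0.0
```

```bash
python3 - <<'E'
from h import *
s=arm.state();print(s['time'],s['position'],s['orientation'],max(abs(s['joint_velocities'])))
uv=proj('wrist',[.5735,-.0998,.076])[0];print(uv)
blob('wrist',uv,'navy',.076,r=90);blob('wrist',uv,'navy',.076,r=90);go([.5735,-.0998,.048],[180,0,98.7])
s=arm.state();print(s['position'])
E
```

```text
4.45 [ 0.57850424 -0.09638892  0.13295605] [179.31035078  -0.20364193  98.94502724] 0.657698068741121
[310.90514786 226.19695362]
navy [312.4 224. ] [86.5 86.9] pos [ 0.5743 -0.0979  0.076 ] dia 0.0629
navy [312.9 224.4] [86.5 87.2] pos [ 0.5743 -0.0979  0.076 ] dia 0.063
shift [-3.1 -5.5 83.6] rot [ 0.01  -0.004  0.004]
[ 0.57772192 -0.09636475  0.13170118]
```

Call:
jog_arm([
  [[-2, -4, 45], [0, 0, 0], 1],
  [[-2, -4, 75], [0, 0, 0], 1],
  [[-2, -4, 84], [0, 0, 0], 1],
  [[-2, -4, 84], [0, 0, 0], 1],
])

```text
time: 5.05
position: [0.5731, -0.0981, 0.0452]
orientation: [179.7, -0.4, 98.9]
contact_force: [0.1, -0.6, -0.2]
finger_gap: 0.997
grip_force: 0.0
```

Call:
jog_arm([
  [[0, 0, 0], [0, 0, 0], 0.2],
  [[0, 0, 0], [0, 0, 0], 0.2],
  [[0, 0, 0], [0, 0, 0], 0.2],
  [[0, 0, 0], [0, 0, 0], 0.2],
], force=40)

```text
time: 5.55
position: [0.5736, -0.0986, 0.0475]
orientation: [179.6, -0.3, 99.0]
contact_force: [-2.4, -0.1, 7.0]
finger_gap: 0.732
grip_force: 46.3
```

Call:
jog_arm([
  [[0, 0, -20], [0, 0, 0], 0.2],
  [[0, 0, -60], [0, 0, 0], 0.2],
  [[0, 0, -110], [0, 0, 0], 0.2],
  [[0, 0, -160], [0, 0, 0], 0.2],
  [[0, 0, -180], [0, 0, 0], 0.2],
])

```text
time: 6.18
position: [0.5745, -0.0999, 0.2308]
orientation: [179.2, -0.1, 98.9]
contact_force: [0.1, 0.1, -1.6]
finger_gap: 0.735
grip_force: 44.2
```

```bash
python3 - <<'E'
from h import *
s=arm.state();print(s['position'],s['finger_gap'],s['grip_force'],s['contact_force']);go([.4403,.2922,.228],[180,0,98.7])
E
```

```text
[ 0.574454   -0.09994798  0.23077395] 0.7348835791755124 44.2440265417099 [ 0.074933    0.06788108 -1.62272799]
shift [408.2 -71.7   2.8] rot [ 0.014 -0.002  0.004]
```

Call:
jog_arm([
  [[40, -6, 0], [0, 0, 0], 0.2],
  [[90, -15, 0], [0, 0, 0], 0.2],
  [[140, -24, 0], [0, 0, 0], 0.2],
  [[190, -33, 0], [0, 0, 0], 0.2],
  [[240, -42, 0], [0, 0, 0], 0.2],
])

```text
time: 6.8
position: [0.4918, 0.1327, 0.2254]
orientation: [179.7, -0.4, 98.9]
contact_force: [0.6, -0.3, -0.6]
finger_gap: 0.737
grip_force: 44.2
```

Call:
jog_arm([
  [[40, -8, 0], [0, 0, 0], 0.2],
  [[70, -14, 0], [0, 0, 0], 0.2],
  [[80, -16, 0], [0, 0, 0], 0.2],
  [[80, -16, 0], [0, 0, 0], 0.2],
  [[80, -16, 0], [0, 0, 0], 0.2],
])

```text
time: 7.42
position: [0.4653, 0.2069, 0.2264]
orientation: [179.7, -0.3, 98.9]
contact_force: [0.9, -0.2, -1.2]
finger_gap: 0.733
grip_force: 44.2
```

```bash
python3 - <<'E'
from h import *
s=arm.state();print(s['position'],s['finger_gap'],max(abs(s['joint_velocities'])))
c=arm.get_calibration('wrist');f=arm.grab_frame('wrist');cv2.imwrite('pics/w4.png',f[:,:,::-1])
uv=proj('wrist',[.4403,.2922,.025],c)[0];print(uv, arm.state()['position'])
np.save('c4.npy',c,allow_pickle=True)
x,y=[int(v) for v in uv];x0,y0=max(x-160,0),max(y-100,0);print(x0,y0)
cr=f[y0:y0+200,x0:x0+320,::-1];cr=cv2.resize(cr,None,fx=2.5,fy=2.5,interpolation=cv2.INTER_CUBIC);cv2.imwrite('pics/w4c.png',cr)
E
```

```text
[0.46527291 0.20691601 0.22638313] 0.7332330031132488 0.491400942067424
[307.49091427  98.38270006] [0.4653699  0.20686477 0.22646506]
147 0
```

View pics/w4c.png

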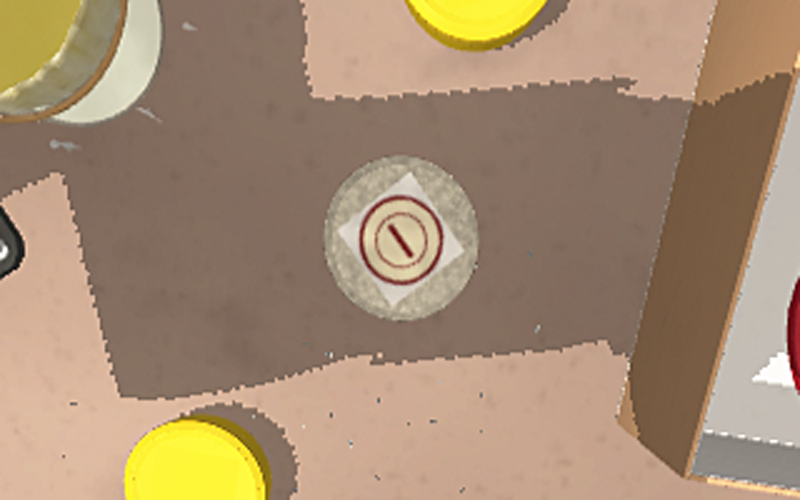

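Base label centre is at crop (401,240), i.e. wrist (307.3,95.8), against a predicted (307.5,98.4). It is clearly the pale tin. Next I'll find the held tin's offset in the same frame.

```bash
python3 - <<'E'
from h import *
c=arm.get_calibration('wrist');s=arm.state()
p=bp('wrist',(306.9,95.6),.025,c);print('base',p)
uv=proj('wrist',np.array(s['position'])+[0,0,.0305],c)[0];print('expected held',uv)
q,e=blob('wrist',uv,'navy',s['position'][2]+.0305,r=110);print('held-tcp',q-s['position']);d=p-q;print('move world',d)
R0=R.from_euler('xyz',s['orientation'],degrees=True);print('tool shift',R0.inv().apply(d)*1e3, s['position'])
E
```

```text
base [0.43939884 0.29491216 0.025     ]
expected held [320.41714698 296.7499011 ]
navy [318.6 288.8] [135.6 140.3] pos [0.4639 0.2108 0.257 ] dia 0.0619
held-tcp [-0.00145473  0.00393836  0.0305    ]
move world [-0.02451632  0.08410903 -0.23196506]
tool shift [ 85.48094638 -12.55347977 232.41898716] [0.4653699  0.20686477 0.22646506]
```

```bash
python3 - <<'E'
from h import *
c=arm.get_calibration('wrist');b=np.array([.4397,.2935,.025])
for dx in(0,20,40,60):
  for dz in(80,110):
    s=R.from_euler('xyz',[180,0,98.7],degrees=True).apply([dx/1e3,-.0125,dz/1e3]);print(dx,dz,proj('wrist',b-s,c)[0].round())
E
```

```text
0 80 [319.  95.]
0 110 [319.  93.]
20 80 [319. 119.]
20 110 [319. 121.]
40 80 [319. 143.]
40 110 [319. 148.]
60 80 [319. 166.]
60 110 [319. 173.]
```

Call:
jog_arm([
  [[10, -6, 50], [0, 0, 0], 0.2],
  [[20, -12, 90], [0, 0, 0], 0.2],
  [[20, -12, 110], [0, 0, 0], 0.2],
  [[20, -12, 110], [0, 0, 0], 0.2],
  [[20, -12, 110], [0, 0, 0], 0.2],
])

```text
time: 8.15
position: [0.4518, 0.2264, 0.1178]
orientation: [179.6, -0.4, 98.9]
contact_force: [-0.7, 0.0, -0.8]
finger_gap: 0.735
grip_force: 44.3
```

```bash
python3 - <<'E'
from h import *
s=arm.state();print(s['position'],max(abs(s['joint_velocities'])))
c=arm.get_calibration('wrist');f=arm.grab_frame('wrist');cv2.imwrite('pics/w5.png',f[:,:,::-1])
print(proj('wrist',[.4397,.2935,.025],c),c['camera_from_world'].round(4).tolist())
cr=f[40:360,200:440,::-1];cv2.imwrite('pics/w5c.png',cv2.resize(cr,(450,600),interpolation=cv2.INTER_CUBIC))
E
```

```text
[0.45179941 0.22638508 0.11783705] 0.7902790154903564
[[316.26284166 123.07703769]] [[0.988, 0.1544, 0.0081, -0.4816], [-0.1443, 0.9394, -0.3109, -0.1433], [-0.0556, 0.306, 0.9504, -0.3182], [0.0, 0.0, 0.0, 1.0]]
```

View pics/w5c.png

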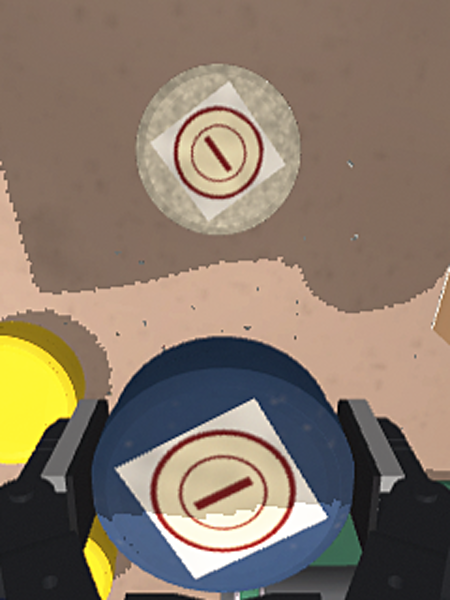

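Crop: base label centre at (219,152), i.e. wrist (316.5,120.8). Held tin's label centre is at (224,491), i.e. (319.2,301.6). The earlier colour fit had included the tin's side.

```bash
python3 - <<'E'
from h import *
c=arm.get_calibration('wrist');s=arm.state();R0=R.from_euler('xyz',[180,0,98.7],degrees=True)
p=bp('wrist',(316.5,120.8),.025,c)
for h in(.0285,.0305,.0325):
    q=bp('wrist',(319.2,301.6),s['position'][2]+h,c);print(p,q-s['position'],R0.inv().apply(p-q)*1e3)
print(s['position'])
# label size check -> held top height: label ring dia base 88px*..; ring width px held 144, base 89 (crop)
T=np.array(c['camera_from_world']);db=-(T[:3,:3]@p+T[:3,3])[2];dq=-(T[:3,:3]@q+T[:3,3])[2];print(db,dq,89*db/(144*dq))
E
```

```text
[0.44003191 0.29540289 0.025     ] [ 1.56217550e-05 -4.07769326e-03  2.85000000e-02] [ 73.87894412  -0.97309725 121.84870833]
[0.44003191 0.29540289 0.025     ] [-0.00023674 -0.00262164  0.0305    ] [ 72.40147656  -0.94388205 123.84870833]
[0.44003191 0.29540289 0.025     ] [-0.0004891 -0.0011656  0.0325   ] [ 70.924009    -0.91466686 125.84870833]
[0.45215318 0.22659889 0.11834871]
0.22903414976771935 0.13146720867879974 1.0767386795419902
```

Call:
jog_arm([
  [[40, -1, 0], [0, 0, 0], 0.2],
  [[71, -1, 20], [0, 0, 0], 0.2],
  [[71, -1, 60], [0, 0, 0], 0.2],
  [[71, -1, 87], [0, 0, 0], 0.2],
  [[71, -1, 87], [0, 0, 0], 0.2],
])

```text
time: 8.82
position: [0.4379, 0.2966, 0.0292]
orientation: [179.9, -0.3, 98.9]
contact_force: [-0.6, -0.0, -0.7]
finger_gap: 0.737
grip_force: 44.5
```

Call:
jog_arm([
  [[0, 0, 0], [0, 0, 0], 0.2],
  [[0, 0, 0], [0, 0, 0], 0.2],
])

```text
time: 9.07
position: [0.4408, 0.2979, 0.0323]
orientation: [179.4, -0.4, 98.9]
contact_force: [0.5, 0.4, -1.2]
finger_gap: 0.734
grip_force: 44.5
```

```bash
python3 - <<'E'
from h import *
s=arm.state();print(s['position'],s['orientation'],s['contact_force'],max(abs(s['joint_velocities'])))
c=arm.get_calibration('wrist');f=arm.grab_frame('wrist');g=f[:,:,::-1].copy()
# overlay predictions: held tin bottom circle r32 centred at label; base top circle r34
q=bp('wrist',(319.2,301.6),s['position'][2]+.0305,c)
t=np.linspace(0,6.283,90)
cr=cv2.resize(g[160:380,190:450],None,fx=2.7,fy=2.7,interpolation=cv2.INTER_CUBIC)
def draw(P,col):
    for u,v in proj('wrist',P,c): cv2.circle(cr,(int((u-190+.5)*2.7),int((v-160+.5)*2.7)),1,col,-1)
for r,z,col in((.032,s['position'][2]+.0305,(0,255,255)),(.032,s['position'][2]+.0055,(0,255,0)),(.034,.025,(0,0,255)),(.034,0,(255,0,255))):
    draw(np.c_[q[0]+r*np.cos(t),q[1]+r*np.sin(t),0*t+z],col)
cv2.imwrite('pics/w6.png',cr);print(q,q-s['position'])
E
```

```text
[0.44084775 0.29791521 0.03234973] [179.44369713  -0.44375971  98.9101595 ] [ 0.54096017  0.40362162 -1.18068349] 0.2896920011444434
[0.44059619 0.29525207 0.06284973] [-0.00025157 -0.00266314  0.0305    ]
```

View pics/w6.png

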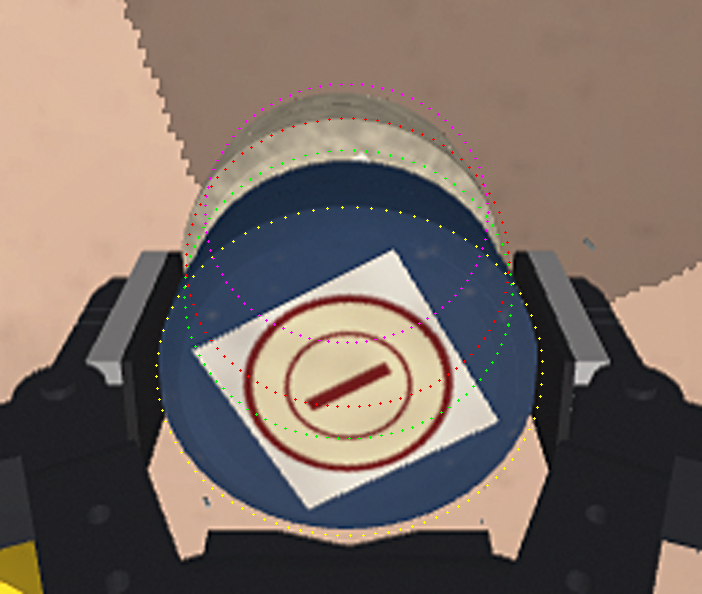

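The overlay matches: base rim edge at row ~118 as predicted, sideways centred within 1 mm. Lower with a 0.7 mm correction.

Call:
jog_arm([
  [[0.7, 0, 6], [0, 0, 0], 0.2],
  [[0.7, 0, 9], [0, 0, 0], 0.2],
  [[0.7, 0, 10.5], [0, 0, 0], 0.2],
  [[0.7, 0, 10.5], [0, 0, 0], 0.2],
  [[0.7, 0, 10.5], [0, 0, 0], 0.2],
])

```text
time: 9.75
position: [0.4388, 0.2979, 0.0195]
orientation: [179.7, -0.4, 98.9]
contact_force: [-0.6, -0.6, -0.7]
finger_gap: 0.737
grip_force: 44.5
```

Call:
jog_arm([
  [[0, 0, 0.7], [0, 0, 0], 0.2],
  [[0, 0, 1.4], [0, 0, 0], 0.2],
  [[0, 0, 1.4], [0, 0, 0], 0.2],
])

```text
time: 10.12
position: [0.4388, 0.2979, 0.0194]
orientation: [179.7, -0.3, 98.9]
contact_force: [-4.4, -2.4, 9.0]
finger_gap: 0.734
grip_force: 46.4
```

Call:
jog_arm([
  [[0, 0, 0], [0, 0, 0], 0.6],
  [[0, 0, 0], [0, 0, 0], 0.8],
  [[0, 0, 0], [0, 0, 0], 1],
  [[0, 0, 0], [0, 0, 0], 1],
])

```text
time: 10.62
position: [0.4388, 0.2979, 0.0181]
orientation: [179.7, -0.4, 98.9]
contact_force: [0.6, -0.1, -0.4]
finger_gap: 1.004
grip_force: 0.0
```

Call:
jog_arm([
  [[0, 0, -15], [0, 0, 0], 1],
  [[0, 0, -45], [0, 0, 0], 1],
  [[0, 0, -100], [0, 0, 0], 1],
  [[-50, 0, -130], [0, 0, 0], 1],
  [[-90, 0, -130], [0, 0, 0], 1],
])

```text
time: 11.25
position: [0.4555, 0.2081, 0.1528]
orientation: [179.1, -0.4, 99.0]
contact_force: [-0.2, -0.3, -0.3]
finger_gap: 1.001
grip_force: 0.0
```

Call:
jog_arm([
  [[0, 0, 0], [0, 0, 0], 1],
  [[0, 0, 0], [0, 0, 0], 1],
])

```text
time: 11.5
position: [0.4523, 0.2084, 0.1482]
orientation: [179.6, -0.4, 98.9]
contact_force: [0.0, 0.2, 0.2]
finger_gap: 1.0
grip_force: 0.0
```

```bash
python3 - <<'E'
from h import *
s=arm.state();print(s['position'],max(abs(s['joint_velocities'])))
c=arm.get_calibration('wrist');uv=proj('wrist',[.4397,.2945,.05],c)[0];print(uv)
f=arm.grab_frame('wrist');cv2.imwrite('pics/w7.png',f[:,:,::-1]);u=f[:,:,::-1];x,y=[int(v) for v in uv]
hsv=cv2.cvtColor(f,cv2.COLOR_RGB2HSV).astype(int)
m=((hsv[...,0]>170)|(hsv[...,0]<5))&(hsv[...,1]>120)&(hsv[...,2]<190)
k=np.zeros(m.shape,np.uint8);cv2.circle(k,(x,y),45,1,-1);m=(m&(k>0)).astype(np.uint8)
cs,_=cv2.findContours(m,cv2.RETR_EXTERNAL,cv2.CHAIN_APPROX_NONE);cc=max(cs,key=cv2.contourArea);e=cv2.fitEllipse(cc);print('ring',e,bp('wrist',e[0],.05,c))
blob('wrist',uv,'navy',.05,r=60)
go([.5467,.0185,.2],[180,0,98.7])
E
```

```text
[0.45227033 0.20835392 0.14817539] 1.0998241532614554
[319.70341261  97.24499661]
ring ((318.3243713378906, 95.28870391845703), (43.90637969970703, 46.54522705078125), 1.383375883102417) [0.43843872 0.29572951 0.05      ]
navy [318.8  94.5] [82.6 87.3] pos [0.4384 0.2966 0.05  ] dia 0.0666
shift [-202.4   64.2  -53.4] rot [ 0.005 -0.007  0.005]
```

Picture views are all used up, so from here I measure by code. The printed ring on the lids detects well: navy sits at (0.438,0.296), on the base's measured spot. Next is the cream tin.

```bash
cat >> h.py <<'E'
def ring(P,z,r=45,c=None,f=None):
    c=c or arm.get_calibration('wrist'); f=arm.grab_frame('wrist') if f is None else f; uv=proj('wrist',P,c)[0]
    hsv=cv2.cvtColor(f,cv2.COLOR_RGB2HSV).astype(int); m=((hsv[...,0]>170)|(hsv[...,0]<5))&(hsv[...,1]>110)&(hsv[...,2]<200)
    k=np.zeros(m.shape,np.uint8);cv2.circle(k,tuple(int(v) for v in uv),r,1,-1);m=(m&(k>0)).astype(np.uint8)
    cs,_=cv2.findContours(m,cv2.RETR_EXTERNAL,cv2.CHAIN_APPROX_NONE);cc=max(cs,key=lambda q:cv2.minEnclosingCircle(q)[1]);e=cv2.fitEllipse(cv2.convexHull(cc)) 
    p=bp('wrist',e[0],z,c);print('exp',uv.round(1),'ring',np.round(e[0],1),np.round(e[1],1),'pos',np.round(p,4));return p
E
```

Call:
jog_arm([
  [[-45, 14, -30], [0, 0, 0], 1],
  [[-95, 30, -40], [0, 0, 0], 1],
  [[-145, 46, -40], [0, 0, 0], 1],
  [[-190, 60, -20], [0, 0, 0], 1],
  [[-202, 64, 15], [0, 0, 0], 1],
])

```text
time: 12.22
position: [0.5501, 0.0169, 0.1329]
orientation: [179.4, -0.3, 98.8]
contact_force: [-0.3, 0.4, -0.7]
finger_gap: 0.998
grip_force: 0.0
```

Call:
jog_arm([
  [[0, 0, 0], [0, 0, 0], 1],
  [[0, 0, 0], [0, 0, 0], 1],
  [[0, 0, 0], [0, 0, 0], 1],
])

```text
time: 12.6
position: [0.5478, 0.0197, 0.1334]
orientation: [179.5, -0.3, 99.0]
contact_force: [0.7, 0.2, 0.7]
finger_gap: 1.001
grip_force: 0.0
```

```bash
python3 - <<'E'
from h import *
s=arm.state();print(s['position'],s['orientation'],max(abs(s['joint_velocities'])))
p=ring([.5467,.0185,.078],.078);ring([.5467,.0185,.078],.078,60);go([p[0],p[1],.0475],[180,0,98.7])
E
```

```text
[0.54778501 0.01966848 0.13339164] [179.52543766  -0.34354857  99.02673617] 0.3033455557619324
exp [317.  225.1] ring [316.8 226.2] [40.6 44.1] pos [0.5467 0.0176 0.078 ]
exp [317.  224.9] ring [316.8 226. ] [40.6 44.2] pos [0.5467 0.0176 0.078 ]
shift [-2.1 -1.9 85.7] rot [ 0.008 -0.006  0.005]
```

Call:
jog_arm([
  [[-2, -2, 45], [0, 0, 0], 1],
  [[-2, -2, 75], [0, 0, 0], 1],
  [[-2, -2, 86], [0, 0, 0], 1],
  [[-2, -2, 86], [0, 0, 0], 1],
])

```text
time: 13.2
position: [0.5456, 0.0172, 0.0458]
orientation: [179.7, -0.4, 98.9]
contact_force: [-0.2, 0.1, -0.3]
finger_gap: 0.997
grip_force: 0.0
```

Call:
jog_arm([
  [[0, 0, 0], [0, 0, 0], 0.2],
  [[0, 0, 0], [0, 0, 0], 0.2],
  [[0, 0, 0], [0, 0, 0], 0.2],
  [[0, 0, 0], [0, 0, 0], 0.2],
], force=40)

```text
time: 13.7
position: [0.5458, 0.0166, 0.0484]
orientation: [179.7, -0.3, 99.0]
contact_force: [-4.7, -0.2, 10.1]
finger_gap: 0.688
grip_force: 45.8
```

Call:
jog_arm([
  [[0, 0, -20], [0, 0, 0], 0.2],
  [[0, 0, -60], [0, 0, 0], 0.2],
  [[30, -7, -100], [0, 0, 0], 0.2],
  [[70, -19, -120], [0, 0, 0], 0.2],
  [[110, -33, -120], [0, 0, 0], 0.2],
])

```text
time: 14.32
position: [0.4977, 0.1207, 0.1704]
orientation: [179.2, -0.4, 98.9]
contact_force: [0.5, 0.3, -1.1]
finger_gap: 0.689
grip_force: 43.3
```

```bash
python3 - <<'E'
from h import *
s=arm.state();print(s['position'],s['finger_gap'],s['grip_force'],s['contact_force']);go([.4510,.2250,.15],[180,0,98.7])
E
```

```text
[0.49765636 0.12067203 0.1704466 ] 0.6889318057924966 43.28618109226227 [ 0.53468901  0.33528814 -1.05010023]
shift [110.1 -30.3  20.7] rot [ 0.014 -0.006  0.003]
```

Call:
jog_arm([
  [[50, -14, 0], [0, 0, 0], 0.2],
  [[90, -25, 0], [0, 0, 0], 0.2],
  [[108, -31, 15], [0, 0, 0], 0.2],
  [[108, -31, 20], [0, 0, 0], 0.2],
  [[108, -31, 20], [0, 0, 0], 0.2],
])

```text
time: 14.95
position: [0.4483, 0.221, 0.1469]
orientation: [179.7, -0.3, 98.9]
contact_force: [0.3, -0.4, -0.5]
finger_gap: 0.688
grip_force: 43.3
```

Call:
jog_arm([
  [[0, 0, 0], [0, 0, 0], 0.2],
  [[0, 0, 0], [0, 0, 0], 0.2],
  [[0, 0, 0], [0, 0, 0], 0.2],
])

```text
time: 15.32
position: [0.4486, 0.2212, 0.147]
orientation: [179.6, -0.4, 98.9]
contact_force: [-0.1, 1.2, -0.5]
finger_gap: 0.693
grip_force: 43.3
```

```bash
python3 - <<'E'
from h import *
s=arm.state();S=s['position'];print(S,max(abs(s['joint_velocities'])))
c=arm.get_calibration('wrist');f=arm.grab_frame('wrist');cv2.imwrite('pics/w8.png',f[:,:,::-1])
p=ring([.4390,.2955,.05],.05,c=c,f=f);R0=R.from_euler('xyz',[180,0,98.7],degrees=True)
for h in(.0285,.0305):
    q=ring(S+[0,-.002,h],S[2]+h,r=62,c=c,f=f);print(h,'off',q-S,'shift',R0.inv().apply(p-q)*1e3)
E
```

```text
[0.44855523 0.22121851 0.14703571] 0.24782767631537408
exp [321.1 113.8] ring [320.5 113.6] [44.2 45.8] pos [0.4385 0.2956 0.05  ]
exp [319.7 297.7] ring [318.6 294.1] [60.8 71.6] pos [0.4478 0.2211 0.1755]
0.0285 off [-0.00080259 -0.00014933  0.0285    ] shift [ 75.08882382   2.13940901 125.53571184]
exp [319.7 300.5] ring [318.6 294.1] [60.8 71.6] pos [0.4475 0.2225 0.1775]
0.0305 off [-0.00103417  0.00124074  0.0305    ] shift [ 73.67972066   2.15806872 127.53571184]
```

Call:
jog_arm([
  [[40, 1, 0], [0, 0, 0], 0.2],
  [[74, 1.8, 20], [0, 0, 0], 0.2],
  [[74, 1.8, 60], [0, 0, 0], 0.2],
  [[74, 1.8, 92], [0, 0, 0], 0.2],
  [[74, 1.8, 95], [0, 0, 0], 0.2],
])

```text
time: 16.0
position: [0.4362, 0.2944, 0.0494]
orientation: [-180.0, -0.3, 98.9]
contact_force: [-0.2, -0.6, -0.3]
finger_gap: 0.691
grip_force: 43.4
```

Call:
jog_arm([
  [[0, 0, 0], [0, 0, 0], 0.2],
  [[0, 0, 0], [0, 0, 0], 0.2],
  [[0, 0, 0], [0, 0, 0], 0.2],
])

```text
time: 16.38
position: [0.4401, 0.2961, 0.0538]
orientation: [179.5, -0.4, 98.9]
contact_force: [-1.0, 0.7, -1.1]
finger_gap: 0.687
grip_force: 43.4
```

```bash
python3 - <<'E'
from h import *
s=arm.state();S=s['position'];print(S,s['contact_force'])
c=arm.get_calibration('wrist');f=arm.grab_frame('wrist');cv2.imwrite('pics/w9.png',f[:,:,::-1])
q=ring(S+[0,0.001,.030],S[2]+.030,r=62,c=c,f=f);print(q-S)
t=np.radians(np.arange(60,121,4)); # compare silhouettes: print HSV profile down column through tin centre
u=int(proj('wrist',q,c)[0][0]);hsv=cv2.cvtColor(f,cv2.COLOR_RGB2HSV);print([(r,*hsv[r,u].tolist()) for r in range(190,262,2)])
a=np.array([-.1513,.9885])
for n,rr,z in(('b bottom',.030,S[2]+.005),('a top',.032,.05),('a bot',.032,.025),('base top',.034,.025),('base bot',.034,0)):
    print(n,proj('wrist',[*(q[:2]+a*rr),z],c)[0].round(1))
E
```

```text
[0.44006859 0.29614911 0.05383266] [-1.04039631  0.65731575 -1.09762112]
exp [320.9 294.2] ring [318.5 294.1] [60.9 71.7] pos [0.439  0.297  0.0838]
[-0.0010704   0.00084804  0.03      ]
[(190, 19, 47, 136), (192, 20, 46, 161), (194, 20, 50, 170), (196, 107, 145, 58), (198, 108, 147, 59), (200, 108, 136, 60), (202, 107, 140, 60), (204, 107, 140, 60), (206, 109, 127, 84), (208, 109, 130, 88), (210, 108, 127, 88), (212, 108, 129, 89), (214, 108, 140, 93), (216, 19, 96, 120), (218, 19, 93, 132), (220, 20, 93, 118), (222, 19, 90, 116), (224, 20, 94, 127), (226, 19, 93, 131), (228, 20, 92, 130), (230, 19, 93, 142), (232, 19, 93, 170), (234, 20, 90, 181), (236, 20, 93, 190), (238, 20, 94, 204), (240, 20, 92, 213), (242, 20, 93, 212), (244, 20, 94, 207), (246, 19, 95, 207), (248, 20, 94, 218), (250, 20, 102, 218), (252, 16, 21, 203), (254, 17, 23, 204), (256, 15, 23, 204), (258, 19, 23, 207), (260, 17, 26, 209)]
b bottom [318.3 211.9]
a top [318.2 202.6]
a bot [317.8 189.7]
base top [317.8 186.5]
base bot [317.6 176.9]
```

Edge profile and ring position both say the held tin is about 1.3 mm too far along +x. I'll correct that while lowering.

Call:
jog_arm([
  [[-1.3, -0.3, 3], [0, 0, 0], 0.2],
  [[-1.3, -0.3, 5.5], [0, 0, 0], 0.2],
  [[-1.3, -0.3, 7.5], [0, 0, 0], 0.2],
  [[-1.3, -0.3, 7.5], [0, 0, 0], 0.2],
  [[-1.3, -0.3, 7.5], [0, 0, 0], 0.2],
])

```text
time: 17.05
position: [0.4387, 0.2943, 0.0452]
orientation: [179.7, -0.4, 98.9]
contact_force: [-2.0, -1.8, 5.8]
finger_gap: 0.691
grip_force: 46.3
```

Contact at the expected height (5.8 N). Release and back off.

Call:
jog_arm([
  [[0, 0, 0], [0, 0, 0], 0.6],
  [[0, 0, 0], [0, 0, 0], 0.8],
  [[0, 0, 0], [0, 0, 0], 1],
  [[0, 0, 0], [0, 0, 0], 1],
])

```text
time: 17.55
position: [0.4387, 0.2944, 0.0446]
orientation: [179.7, -0.4, 98.9]
contact_force: [-0.4, -0.7, 0.0]
finger_gap: 1.001
grip_force: 0.0
```

Call:
jog_arm([
  [[0, 0, -15], [0, 0, 0], 1],
  [[0, 0, -45], [0, 0, 0], 1],
  [[-10, 0, -90], [0, 0, 0], 1],
  [[-45, 0, -100], [0, 0, 0], 1],
  [[-80, 0, -100], [0, 0, 0], 1],
])

```text
time: 18.18
position: [0.4526, 0.2146, 0.1475]
orientation: [179.3, -0.4, 99.0]
contact_force: [-0.8, 0.1, -0.8]
finger_gap: 1.0
grip_force: 0.0
```

Call:
jog_arm([
  [[0, 0, 0], [0, 0, 0], 1],
  [[0, 0, 0], [0, 0, 0], 1],
  [[0, 0, 0], [0, 0, 0], 1],
])

```text
time: 18.55
position: [0.4506, 0.2154, 0.1443]
orientation: [179.7, -0.4, 99.0]
contact_force: [-0.8, -0.8, 0.2]
finger_gap: 0.997
grip_force: 0.0
```

```bash
python3 - <<'E'
from h import *
s=arm.state();S=s['position'];print(s['time'],S,max(abs(s['joint_velocities'])))
c=arm.get_calibration('wrist');f=arm.grab_frame('wrist');cv2.imwrite('pics/w10.png',f[:,:,::-1])
p=ring([.4385,.295,.075],.075,c=c,f=f)
# edge rows/cols along the line through the axis, both ways
u,v=[int(round(x)) for x in proj('wrist',p,c)[0]];hsv=cv2.cvtColor(f,cv2.COLOR_RGB2HSV)
print('row',v,[(x,*hsv[v,x].tolist()) for x in list(range(u-64,u-34,2))+list(range(u+34,u+66,2))])
print('col',u,[(y,*hsv[y,u].tolist()) for y in list(range(max(v-80,0),v-30,3))+list(range(v+30,v+70,2))])
a=np.array([-.1513,.9885]);b=np.array([.9885,.1513])
for n,rr,z in(('b top',.030,.075),('b bot',.030,.05),('a top',.032,.05),('a bot',.032,.025),('base top',.034,.025),('base bot',.034,0)):
    print(n,[proj('wrist',[*(p[:2]+d*rr),z],c)[0].round(1).tolist() for d in(-b,b,a,-a)])
go([.5829,-.2032,.2],[180,0,98.7])
E
```

```text
18.55 [0.45057534 0.21542865 0.14433617] 0.2963519811997304
exp [319.6 106.4] ring [318.6 105.6] [46.9 49.1] pos [0.4378 0.2954 0.075 ]
row 106 [(255, 12, 73, 122), (257, 11, 71, 122), (259, 11, 71, 122), (261, 11, 71, 122), (263, 11, 67, 121), (265, 11, 71, 122), (267, 11, 72, 121), (269, 12, 72, 120), (271, 11, 71, 122), (273, 11, 67, 121), (275, 16, 82, 137), (277, 20, 95, 158), (279, 19, 93, 146), (281, 20, 95, 187), (283, 20, 93, 172), (353, 19, 96, 172), (355, 20, 92, 166), (357, 20, 93, 165), (359, 20, 94, 160), (361, 19, 95, 175), (363, 9, 66, 116), (365, 12, 72, 124), (367, 12, 70, 123), (369, 11, 73, 123), (371, 11, 70, 123), (373, 12, 72, 124), (375, 11, 70, 123), (377, 11, 70, 123), (379, 11, 70, 123), (381, 11, 72, 124), (383, 12, 75, 123)]
col 319 [(26, 12, 71, 194), (29, 12, 70, 207), (32, 11, 68, 127), (35, 12, 72, 127), (38, 11, 71, 126), (41, 12, 70, 128), (44, 12, 72, 128), (47, 12, 71, 126), (50, 11, 70, 127), (53, 11, 69, 126), (56, 12, 71, 126), (59, 20, 95, 159), (62, 19, 95, 182), (65, 20, 92, 196), (68, 19, 95, 196), (71, 16, 31, 192), (74, 18, 23, 188), (136
[... 177 characters left out ...]
154, 12, 72, 124), (156, 11, 72, 121), (158, 11, 73, 119), (160, 11, 69, 122), (162, 11, 70, 123), (164, 11, 71, 122), (166, 12, 73, 189), (168, 13, 73, 193), (170, 12, 71, 193), (172, 12, 72, 192), (174, 12, 72, 192)]
b top [[274.5, 105.3], [362.7, 105.8], [318.9, 56.9], [318.4, 149.9]]
b bot [[278.9, 105.3], [357.9, 105.7], [318.6, 62.2], [318.2, 145.4]]
a top [[276.3, 105.3], [360.5, 105.7], [318.6, 59.2], [318.2, 148.0]]
a bot [[280.1, 105.3], [356.3, 105.7], [318.4, 63.7], [318.1, 144.0]]
base top [[277.7, 105.3], [358.7, 105.7], [318.4, 61.0], [318.1, 146.4]]
base bot [[281.1, 105.3], [355.0, 105.7], [318.3, 65.0], [317.9, 142.9]]
shift [-433.8   65.7  -58.3] rot [ 0.005 -0.007  0.005]
```

Only the top tin's outline shows on all four sides, with nothing protruding, so the column is straight to about 1–2 mm. Now the latch knob.

Call:
jog_arm([
  [[-40, 6, -30], [0, 0, 0], 1],
  [[-90, 14, -60], [0, 0, 0], 1],
  [[-140, 21, -60], [0, 0, 0], 1],
  [[-190, 29, -60], [0, 0, 0], 1],
  [[-240, 36, -60], [0, 0, 0], 0],
])

```text
time: 19.23
position: [0.5238, -0.0181, 0.203]
orientation: [179.6, -0.4, 99.0]
contact_force: [1.9, 0.3, -0.4]
finger_gap: 0.815
grip_force: 0.0
```

Call:
jog_arm([
  [[-50, 8, 0], [0, 0, 0], 0],
  [[-100, 16, 0], [0, 0, 0], 0],
  [[-150, 24, 20], [0, 0, 0], 0],
  [[-185, 29, 40], [0, 0, 0], 0],
  [[-193, 29, 50], [0, 0, 0], 0],
])

```text
time: 19.85
position: [0.582, -0.2042, 0.1499]
orientation: [179.8, -0.4, 98.8]
contact_force: [-0.8, 1.1, -0.5]
finger_gap: 0.498
grip_force: 0.0
```

Call:
jog_arm([
  [[0, 0, 0], [0, 0, 0], 0],
  [[0, 0, 0], [0, 0, 0], 0],
  [[0, 0, 0], [0, 0, 0], 0],
])

```text
time: 20.23
position: [0.5826, -0.202, 0.1529]
orientation: [179.6, -0.3, 99.0]
contact_force: [-0.5, 0.2, 0.2]
finger_gap: 0.496
grip_force: 0.0
```

```bash
python3 - <<'E'
from h import *
s=arm.state();S=s['position'];print(s['time'],S,s['orientation'],s['finger_gap'])
c=arm.get_calibration('wrist');f=arm.grab_frame('wrist');cv2.imwrite('pics/w11.png',f[:,:,::-1])
K=[.583,-.203];pt=proj('wrist',[[*K,.09],[*K,.058]],c);print(pt)
hsv=cv2.cvtColor(f,cv2.COLOR_RGB2HSV);x,y=[int(v) for v in pt[0]]
d=(hsv[...,2]<95).astype(np.uint8);sub=d[y-32:y+34,x-36:x+36];print(x-36,y-32)
for r in sub[::2]:print(''.join('#' if v else '.' for v in r))
go([*K,.062],[180,0,98.7])
E
```

```text
20.225 [ 0.58258856 -0.20203839  0.15291379] [179.59850732  -0.3282604   99.01574086] 0.49604217345229884
[[319.06110468 221.24288351]
 [318.70347105 207.22821982]]
283 189
........................................................................
...................................................................#....
......................................................................#.
............................................#...........................
........................................................................
........................................................................
.................................##########...#.........................
........#.....................#################.........................
........#....................##################.........................
........########################################........................
........########################################........................
........########################################...#....................
........########################################...
[... 831 characters left out ...]
..................................................................
........................................................................
........................................................................
........................................................................
........................................................................
........................................................................
........................................................................
........................................................................
........................................................................
shift [-1.3 -0.3 90.9] rot [ 0.007 -0.006  0.005]
```

Knob's dark ring is centred at (321.5,222), against an expected (319,221), so about 2 mm along +y. The slot runs to the left (pull side), as it should.

Call:
jog_arm([
  [[-1, 1.5, 45], [0, 0, 0], 0],
  [[-1, 1.5, 75], [0, 0, 0], 0],
  [[-1, 1.5, 89], [0, 0, 0], 0],
  [[-1, 1.5, 90], [0, 0, 0], 0],
  [[-1, 1.5, 90], [0, 0, 0], 0],
])

```text
time: 20.9
position: [0.5853, -0.2037, 0.0634]
orientation: [179.5, -0.3, 98.9]
contact_force: [-0.2, -0.3, 0.1]
finger_gap: 0.498
grip_force: 0.0
```

Call:
jog_arm([
  [[0, 0, 0], [0, 0, 0], -1],
  [[0, 0, 0], [0, 0, 0], -1],
  [[0, 0, 0], [0, 0, 0], -1],
  [[0, 0, 0], [0, 0, 0], -1],
  [[0, 0, 0], [0, 0, 0], -1],
], force=100)

```text
time: 21.52
position: [0.5851, -0.2037, 0.0636]
orientation: [179.6, -0.3, 98.9]
contact_force: [-1.1, 1.4, 6.3]
finger_gap: 0.155
grip_force: 97.6
```

Call:
jog_arm([
  [[0, -4, 0], [0, 0, 0], -1],
  [[0, -8, 0], [0, 0, 0], -1],
  [[0, -12, 0], [0, 0, 0], -1],
  [[0, -16, 0], [0, 0, 0], -1],
  [[0, -16.5, 0], [0, 0, 0], -1],
])

```text
time: 22.15
position: [0.5722, -0.2058, 0.0637]
orientation: [179.1, -0.2, 98.9]
contact_force: [9.1, 3.0, 0.3]
finger_gap: 0.151
grip_force: 97.6
```

Call:
jog_arm([
  [[0, -0.5, 0], [0, 0, 0], -1],
  [[0, -0.5, 0], [0, 0, 0], -1],
])

```text
time: 22.4
position: [0.5719, -0.2058, 0.0636]
orientation: [179.1, -0.2, 98.9]
contact_force: [10.2, 3.0, 0.5]
finger_gap: 0.156
grip_force: 97.6
```

Call:
jog_arm([
  [[0, -1.5, 0], [0, 0, 0], -1],
  [[0, -3, 0], [0, 0, 0], -1],
  [[0, -3, 0], [0, 0, 0], -1],
])

```text
time: 22.78
position: [0.5692, -0.2063, 0.0637]
orientation: [179.1, -0.2, 98.9]
contact_force: [10.5, 2.9, -0.2]
finger_gap: 0.154
grip_force: 97.7
```

Latch pulled about 17 mm (spring force ~11 N, near its stop). Now lift along the hinge arc, tilting the tool with the arm.

Call:
jog_arm([
  [[0, -1, 0], [0, 0, 0], -1],
  [[0.4, -1, -7.9], [0, -0.025, 0], -1],
  [[1, -1, -15.8], [0, -0.05, 0], -1],
  [[1.8, -1, -23.7], [0, -0.075, 0], -1],
  [[2.8, -1, -31.6], [0, -0.1, 0], -1],
], force=120)

```text
time: 23.4
position: [0.5673, -0.2038, 0.0948]
orientation: [179.1, 5.6, 98.8]
contact_force: [11.7, 1.6, -3.6]
finger_gap: 0.145
grip_force: 117.2
```

Call:
jog_arm([
  [[1, 0, -15.8], [0, -0.05, 0], -1],
  [[2.8, 0, -31.6], [0, -0.1, 0], -1],
  [[5.3, 0, -47.2], [0, -0.15, 0], -1],
  [[8.6, 0, -62.7], [0, -0.2, 0], -1],
  [[12.8, 0, -78.1], [0, -0.25, 0], -1],
])

```text
time: 24.02
position: [0.5638, -0.1836, 0.1717]
orientation: [179.0, 19.9, 98.7]
contact_force: [10.9, 1.3, -3.8]
finger_gap: 0.148
grip_force: 117.5
```

Call:
jog_arm([
  [[0.4, 0, -7.9], [0, -0.025, 0], -1],
  [[1, 0, -15.8], [0, -0.05, 0], -1],
  [[1.8, 0, -23.7], [0, -0.075, 0], -1],
  [[2.8, 0, -31.6], [0, -0.1, 0], -1],
  [[2.8, 0, -31.6], [0, -0.1, 0], -1],
])

```text
time: 24.65
position: [0.5619, -0.1702, 0.2006]
orientation: [178.9, 25.5, 98.8]
contact_force: [12.1, 0.2, -2.9]
finger_gap: 0.146
grip_force: 117.4
```

Call:
jog_arm([
  [[0, 0, 0], [0, 0, 0], -1],
  [[0, 0, 0], [0, 0, 0], -1],
  [[0, 0, 0], [0, 0, 0], -1],
  [[0, 0, 0], [0, 0, 0], -1],
])

```text
time: 25.15
position: [0.5617, -0.1705, 0.2]
orientation: [178.9, 25.5, 98.7]
contact_force: [10.7, 0.7, -2.0]
finger_gap: 0.149
grip_force: 117.4
```

```bash
python3 - <<'E'
from h import *
s=arm.state();S=s['position'];print(s['time'],S,s['orientation'],s['finger_gap'],s['grip_force'],s['contact_force'],max(abs(s['joint_velocities'])))
c=arm.get_calibration('top');f0=cv2.cvtColor(cv2.imread('pics/top0.png'),cv2.COLOR_BGR2HSV);im=arm.grab_frame('top');cv2.imwrite('pics/top1.png',im[:,:,::-1]);f=cv2.cvtColor(im,cv2.COLOR_RGB2HSV)
# column: cream top at z=.075
x,y=[int(round(v)) for v in proj('top',[.4395,.2935,.075],c)[0]]
hh=f.astype(int);m=((hh[...,0]>14)&(hh[...,0]<32)&(hh[...,1]>70)).astype(np.uint8);k=np.zeros_like(m);cv2.circle(k,(x,y),16,1,-1);m*=k
M=cv2.moments(m,True);print('column',(x,y),M['m00'],bp('top',(M['m10']/M['m00'],M['m01']/M['m00']),.075))
# expected coupler housing top at ball end for theta .45
w=arm.get_calibration('wrist');g=arm.grab_frame('wrist');cv2.imwrite('pics/w12.png',g[:,:,::-1])
d=cv2.absdiff(im,cv2.cvtColor(cv2.imread('pics/top0.png'),cv2.COLOR_BGR2RGB)).max(2)
for n,(u,v) in dict(cone=(460,211),rub=(453,170),heel=(312,134),tan=(367,131),marker=(437,266),hammer=(360,292),yel1=(262,264),yel2=(299,253),yel3=(171,230)).items(): print(n,d[v-8:v+9,u-8:u+9].mean().round(1),end=' ')
E
```

```text
25.15 [ 0.56172911 -0.17049769  0.200033  ] [178.92161439  25.47412147  98.72654802] 0.14875580418611062 117.4152946472168 [10.70328227  0.69634204 -2.01497243] 0.12267411212539413
column (209, 232) 241.0 [0.43702202 0.29390553 0.075     ]
cone 8.2 rub 7.2 heel 32.6 tan 68.0 marker 8.3 hammer 69.5 yel1 8.5 yel2 61.8 yel3 28.5
```

The knob is held: the steady ~11 N is the latch spring. It is 136 mm above its shut height, so the arm is at about 0.45 rad with the coupler about 125 mm above the ball. The column is still in place. Handing in.

```bash
python3 -c "
from station import arm
print(arm.finish_job())"
```

```text
the job is handed in; nothing more can be done
None
```

The job is handed in. Both tins are stacked on tin_base in one column, straight to about 1–2 mm, and the latch is pulled with the press arm held steady, coupler about 12 cm above the ball (worked out from the tool's rise); nothing else was handled, though the final top-view check couldn't confirm the heel blocks or two yellow tins unmoved (image there changed, probably the robot arm's cover or shadow).

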